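# Put a heat sink away in a flip-cap vial

## Robot

A 6-joint arm with a two-finger parallel gripper is mounted at the origin on a cart in front of the work surface, level with it; the furniture and walls round the work are solid. World frame = base frame: x ahead of the robot, y to its left, z up, the work surface at z = 0. Lengths are in m, angles in rad, forces in N, time in s.
With the tool pointing down it reaches from about 0.375 to 0.9 m from the base axis. Payload 3.1 kg.
Tool frame: the origin (TCP) lies at the very end of the fingers, on their centre line; the grasp point (between the pads) lies 19 mm behind it; z points along the fingers, y is the line along which they close (so a half turn about z gives the same grasp; the last joint's range is limited). The gripper opens to 87 mm and grips with 3 to 60 N. Pads are 19 mm wide; open, the fingers measure 117 mm over their backs; the gripper's body (75 mm by 190 mm) begins 51 mm behind the grasp point.
Start: joints at [0.945, 0.527, 1.433, -0, 1.181, -0.178], TCP at [0.271, 0.563, 0.223] pointing down, gripper open.
Joint ranges: [-3.08, 3.08], [-0.75, 2.2], [0.22, 2.44], [-1.43, 4.57], [0, 2.65], [-2.85, 2.85]. Speed limits (rad/s): [2.79, 2.79, 3.14, 3.14, 3.14, 3.14].

## Interface

Orientations are given as a unit quaternion [x, y, z, w].
In Python, from rig import status, viewer, robot gives the robot as it stands.
- The arm moves only by the tool arm_command, never from a script. Its arguments are lists of equal length, an entry for each row: "delta_rot": the turn, a rotation vector about the tool's x, y, z in degrees, a list of three; "delta_pos": the shift along the tool's x, y, z in m, a list of three; "gripper": the closure, from -1 (fully open) to 1 (shut). In form: {"delta_rot": [[rx, ry, rz], ...], "delta_pos": [[dx, dy, dz], ...], "gripper": [gripper, ...]}. A call has 1 to 12 rows; each row is the pose to reach, as a shift and turn from the pose commanded when the call began, along the tool's axes at that moment; what a row does not reach only later rows make up. A row lasts 1/12 s, in which the tool goes at most 41.7 mm and 7.16 degrees, less where a joint would pass 70% of its speed; a pose out of reach is approached as far as the arm can. A call with a gripper value outside its range is refused whole. The fingers move at their own pace and stop on an object; "grip_force" is the grip in N (left out, the last holds). Time passes only in rows, so rows that repeat a pose let the fingers close. It gives the time, the measured TCP pose, the force, the opening and the grip force at its end, in the units of the state.
- status.get_obs(): the state, without advancing time (a new reading comes with each control period).
- viewer.camera(name): name is "scene" or "side" or "wrist"; returns a dict with "pixels" (480x640x3 uint8, blue, green, red), "fx", "fy", "cx", "cy" (pixels), "pose" (4x4, takes a point from camera to world coordinates); the wrist camera has in their place "mount" (4x4, takes a point from camera to tool coordinates, whose origin is the TCP and whose axes are the flange's). Camera axes: x right, y down, z forward; pixel columns grow to the right and rows downward; lengths in m; the calibration is good to about 2 mm. A picture is of the moment at which its call begins: read the wrist's pose just before it. There is no depth.
- robot.hand_in(): hands the job in; it is judged then, once.
The state is a dict: "time": time; "q": joint angles; "joint_velocities": joint speeds; "joint_torque": joint torques, N m; "position": TCP position; "tool_rot": TCP orientation; "ft_force": force on the tool from outside, world axes, zero at the start; "moment": the same for the moment, N m; "grip_width": finger opening in m; "grip_force": force on a finger pad.
Only numpy, scipy, OpenCV 4.12 (cv2) and the standard library are available. Lean on these libraries where they do the work, as an engineer would, in place of code of your own. Each camera call takes 0.05 s, during which the arm holds its last target. There are 200 camera calls.

## Task

Put the loose heat sink away in the empty wide-mouth vial in the back row of the rack: flick its cap open, drop the heat sink in and press the cap fully shut again. Press shut any other caps that were left open or half open too, so that every cap on the rack ends fully closed, and do not knock over or push away the bottles and the small fan standing nearby.

Things in the scene. Friction and masses are not known exactly. Their poses are not given: they have to be found in the camera images.
- vial_rack: black and aluminium rack fixed to the bench, 164 x 198 mm, deck top 48 mm up; holds six clear vials with white flip caps, two rows of three; origin under its centre, z up, x from front to back row, y along the rows (left from the front). Rows at x = -50 and +50, columns at y = -60, 0, +60 mm. All hinges on the +x side, all thumb tabs point to -x
- vial_wide: the only wide-mouth vial, empty, in any place of the back row: straight clear tube 44 mm outside, 39 mm bore, 3 mm floor, rim 75 mm above its underside (81 mm above the bench), white collar 48 mm wide round the rim; hinge ears reach 10 mm behind the cap; held fast in the rack; origin at the centre of its underside (6 mm above the bench), axes as the rack's
- cap_wide (a joint): flip cap of the wide-mouth vial, starts shut; rad, 0 = shut, to 1.9 = open, leaning back. D 49 x 8 mm. Hinge along the rack's y, 24.5 mm behind (+x of) the vial axis, 81 mm above the bench; tab in front 18 wide, 4.5 thick, underside 81 mm above the bench, projects 12 mm (tip 61 mm from the hinge). Opens at 2.6 N lift there. Snaps: let go below 0.6 it shuts, beyond 0.9 it flips open to 1.9, between it may hang.
- vial_1: narrow-mouth vial with small screws or standoffs inside, in the front row: clear body 44 mm in diameter to 52 mm up, then a shoulder and a 30 mm collar up to the rim 75 mm above its underside (81 mm above the bench); hinge ears reach 10 mm behind the cap; held fast in the rack; origin at the centre of its underside, axes as the rack's
- cap_1 (a joint): flip cap of vial_1, starts open; rad, 0 = shut, to 1.9 = open, leaning back. D 30 x 8 mm. Hinge along the rack's y, 15 mm behind (+x of) the vial axis, 81 mm above the bench; tab in front 18 wide, 4.5 thick, underside 81 mm above the bench, projects 12 mm (tip 42 mm from the hinge). Opens at 3 N lift there. Snaps: let go below 0.6 it shuts, beyond 0.9 it flips open to 1.9, between it may hang.
- vial_2: narrow-mouth vial with small screws or standoffs inside, in the front row: clear body 44 mm in diameter to 52 mm up, then a shoulder and a 30 mm collar up to the rim 75 mm above its underside (81 mm above the bench); hinge ears reach 10 mm behind the cap; held fast in the rack; origin at the centre of its underside, axes as the rack's
- cap_2 (a joint): flip cap of vial_2, starts shut; rad, 0 = shut, to 1.9 = open, leaning back. D 30 x 8 mm. Hinge along the rack's y, 15 mm behind (+x of) the vial axis, 81 mm above the bench; tab in front 18 wide, 4.5 thick, underside 81 mm above the bench, projects 12 mm (tip 42 mm from the hinge). Opens at 3 N lift there. Snaps: let go below 0.6 it shuts, beyond 0.9 it flips open to 1.9, between it may hang.
- vial_3: narrow-mouth vial with small screws or standoffs inside, in the front row: clear body 44 mm in diameter to 52 mm up, then a shoulder and a 30 mm collar up to the rim 75 mm above its underside (81 mm above the bench); hinge ears reach 10 mm behind the cap; held fast in the rack; origin at the centre of its underside, axes as the rack's
- cap_3 (a joint): flip cap of vial_3, starts open, half-way or shut; rad, 0 = shut, to 1.9 = open, leaning back. D 30 x 8 mm. Hinge along the rack's y, 15 mm behind (+x of) the vial axis, 81 mm above the bench; tab in front 18 wide, 4.5 thick, underside 81 mm above the bench, projects 12 mm (tip 42 mm from the hinge). Opens at 3 N lift there. Snaps: let go below 0.6 it shuts, beyond 0.9 it flips open to 1.9, between it may hang.
- vial_4: narrow-mouth vial with small screws or standoffs inside, in the back row: clear body 44 mm in diameter to 52 mm up, then a shoulder and a 30 mm collar up to the rim 75 mm above its underside (81 mm above the bench); hinge ears reach 10 mm behind the cap; held fast in the rack; origin at the centre of its underside, axes as the rack's
- cap_4 (a joint): flip cap of vial_4, starts open, half-way or shut; rad, 0 = shut, to 1.9 = open, leaning back. D 30 x 8 mm. Hinge along the rack's y, 15 mm behind (+x of) the vial axis, 81 mm above the bench; tab in front 18 wide, 4.5 thick, underside 81 mm above the bench, projects 12 mm (tip 42 mm from the hinge). Opens at 3 N lift there. Snaps: let go below 0.6 it shuts, beyond 0.9 it flips open to 1.9, between it may hang.
- vial_5: narrow-mouth vial with small screws or standoffs inside, in the back row: clear body 44 mm in diameter to 52 mm up, then a shoulder and a 30 mm collar up to the rim 75 mm above its underside (81 mm above the bench); hinge ears reach 10 mm behind the cap; held fast in the rack; origin at the centre of its underside, axes as the rack's
- cap_5 (a joint): flip cap of vial_5, starts shut; rad, 0 = shut, to 1.9 = open, leaning back. D 30 x 8 mm. Hinge along the rack's y, 15 mm behind (+x of) the vial axis, 81 mm above the bench; tab in front 18 wide, 4.5 thick, underside 81 mm above the bench, projects 12 mm (tip 42 mm from the hinge). Opens at 3 N lift there. Snaps: let go below 0.6 it shuts, beyond 0.9 it flips open to 1.9, between it may hang.
- heat_sink: loose silver aluminium heat sink, 16 x 22 mm, 18 mm high, about 18 g, standing on a dark mat, 2 mm thick, to the right of the rack; origin at the centre of its underside, z up as it lies; x along its 16 mm side
- ipa_bottle: bystander: white bottle with a blue cap, 52 mm in diameter, 125 mm high, standing loose on the bench; origin at the centre of its underside
- spare_fan: bystander: small black square fan, 20 x 40 mm, 40 mm high, standing loose on its edge; origin at the centre of its underside
- flux_bottle: bystander: small amber bottle with a black cap, 34 mm in diameter, 85 mm high, standing loose left of the rack; origin at the centre of its underside
Mind the look-alikes: they are no part of the job. Several things look just like the heat_sink: the one meant starts nearest to the robot's base.

How it is judged:
By the outcome, as a careful person would: the job done as asked, in the order asked, and still so for the second after the job is handed in, with the robot touching nothing.
It also fails if it takes over 64 s, if anything falls off the work surface, if the arm or the gripper's body presses on something with over 40 N, if the wrist force passes 120 N, or if a joint passes its speed limit or range.

## Working session

There is one attempt and no reset: what is moved stays moved. The work goes in short steps, Python scripts to look and compute and a tool call to move; the robot and the scene stay as the last step left them, time stands still between calls to the robot, and variables do not carry over. Pictures are saved under pics/ and viewed, at most 10 in all, crops included, and the job is handed in when it is done.

Besides the shell and the picture viewer there is one more tool, called after "Request:" as name(argument=value, ...), one argument or row to a line, values as JSON. arm_command: Moves the arm, as the interface text tells. Its arguments: {"type":"object","properties":{"delta_rot":{"type":"array","items":{"type":"array","items":{"type":"number"}}},"delta_pos":{"type":"array","items":{"type":"array","items":{"type":"number"}}},"gripper":{"type":"array","items":{"type":"number"}},"grip_force":{"type":"number"}},"required":["delta_rot","delta_pos","gripper"]}

```bash
mkdir -p pics; ls; python3 - <<'E'
from rig import status, viewer, robot
import cv2,numpy as np
o=status.get_obs();print(o['time'],o['position'],o['tool_rot'],o['ft_force'],o['grip_width'])
for n in ['scene','side']:
    c=viewer.camera(n);cv2.imwrite(f'pics/{n}0.png',c['pixels']);print(n,c['fx'],c['fy'],c['cx'],c['cy']);print(np.round(c['pose'],4).tolist())
c=viewer.camera('wrist');print(np.round(c['mount'],4).tolist(),c['fx'],c['cx'],c['cy'])
E
```

```text
pics
0.0 [0.2701884  0.56279039 0.22157904] [ 2.22055394e-01  9.75033475e-01 -9.78216356e-04 -4.09475573e-04] [0.14408164 0.31814254 0.72358785] 0.08722013272142873
scene 527.4796510687142 527.4796510687142 310.984952863421 238.2651896954818
[[-0.9052, -0.1668, 0.3908, 0.1593], [-0.4248, 0.3409, -0.8386, 1.0827], [0.0067, -0.9252, -0.3794, 0.4889], [0.0, 0.0, 0.0, 1.0]]
side 525.589356983271 525.589356983271 327.2149100343038 234.8807960192084
[[0.9963, 0.0629, -0.0583, 0.6251], [0.085, -0.8153, 0.5728, -0.3863], [-0.0115, -0.5757, -0.8176, 0.8511], [0.0, 0.0, 0.0, 1.0]]
[[-0.0014, -0.969, -0.2469, 0.067], [1.0, -0.0013, -0.0007, -0.0], [0.0004, -0.2469, 0.969, -0.1619], [0.0, 0.0, 0.0, 1.0]] 382.9946721325856 316.2509507796269 238.86587881911666
```

View pics/scene0.png

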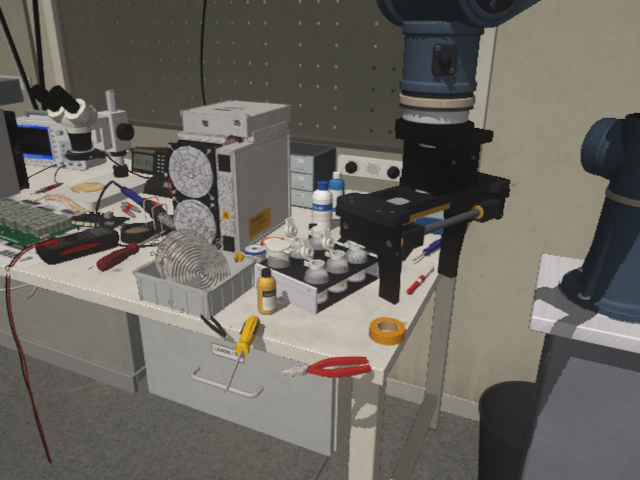

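View pics/side0.png

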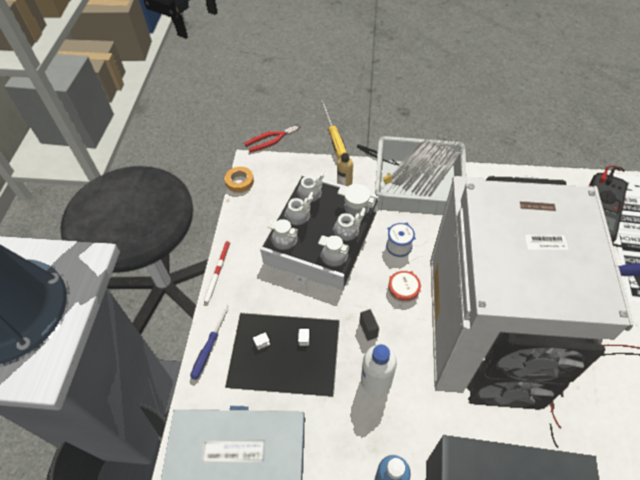

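```bash
python3 - <<'E'
import cv2
im=cv2.imread('pics/side0.png')
cv2.imwrite('pics/crop1.png',cv2.resize(im[165:290,250:400],None,fx=4.8,fy=4.8,interpolation=cv2.INTER_CUBIC))
m=cv2.inRange(im[325:380,240:330],(150,150,150),(255,255,255))
n,l,s,c=cv2.connectedComponentsWithStats(m);print(s,c+[240,325])
E
cat > h.py <<'E'
import numpy as np
K=dict(side=(525.589,525.589,327.215,234.881))
P=dict(side=np.array([[0.9963,0.0629,-0.0583,0.6251],[0.085,-0.8153,0.5728,-0.3863],[-0.0115,-0.5757,-0.8176,0.8511],[0,0,0,1]]))
def px2w(u,v,z,cam='side'):
    fx,fy,cx,cy=K[cam];T=P[cam];d=T[:3,:3]@[(u-cx)/fx,(v-cy)/fy,1]
    return T[:3,3]+d*(z-T[2,3])/d[2]
E
```

```text
[[   0    0   90   55 4659]
 [  58    4   11   15  139]
 [  13    8   17   13  152]] [[284.69864778 352.90963726]
 [303.4028777  335.30215827]
 [261.125      339.38815789]]
```

View pics/crop1.png

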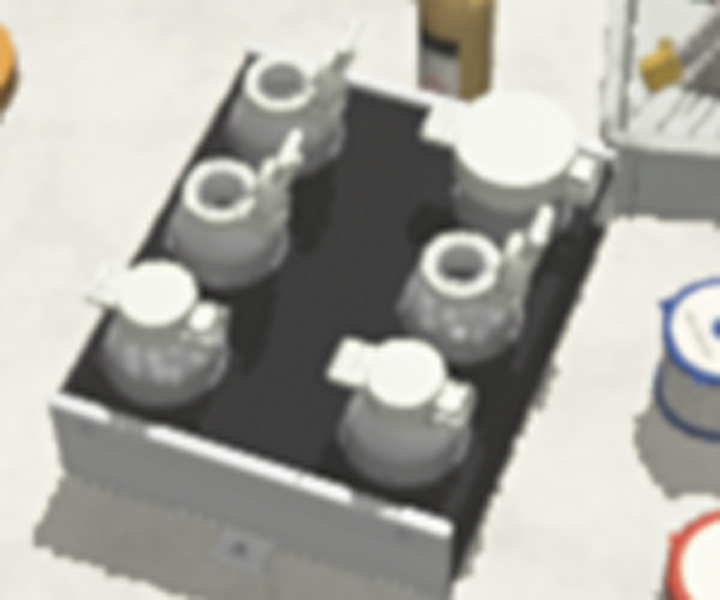

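```bash
cat >> h.py <<'E'
def fit(obs):
    # obs: (u,v,z,lx,ly) crop1 px; rigid 2D fit
    w=np.array([px2w(250+(u+.5)/4.8-.5,165+(v+.5)/4.8-.5,z)[:2] for u,v,z,_,_ in obs]);l=np.array([o[3:] for o in obs],float)
    a=(l-l.mean(0));b=w-w.mean(0)
    th=np.arctan2((a[:,0]*b[:,1]-a[:,1]*b[:,0]).sum(),(a*b).sum())
    R=np.array([[np.cos(th),-np.sin(th)],[np.sin(th),np.cos(th)]])
    t=w.mean(0)-R@l.mean(0);return th,R,t,w-(l@R.T+t)
E
python3 - <<'E'
from h import *
obs=[(281,85,.081,-.05,.06),(220,190,.081,-.05,0),(460,265,.081,.05,0),(157,294,.089,-.05,-.06),(405,375,.089,.05,-.06),(517,140,.089,.05,.06)]
th,R,t,r=fit(obs);print(np.degrees(th),t,np.round(r*1000,1).tolist())
for p in [(303.4,335.3),(261.1,339.4)]: print(px2w(*p,.016))
for n,p,z in [('fan',(370,325),.04),('ipa',(381,353),.125),('flux',(345,158),.085)]:print(n,px2w(*p,z))
E
```

```text
-16.90307304181423 [0.55334978 0.20346105] [[0.0, -1.4], [-0.6, 0.6], [-0.6, 0.4], [0.5, 0.6], [0.3, 0.2], [0.4, -0.4]]
[ 0.54274433 -0.01411273  0.016     ]
[ 0.47154826 -0.02738431  0.016     ]
fan [0.65480083 0.0027158  0.04      ]
ipa [ 0.66935572 -0.08130394  0.125     ]
flux [0.58982397 0.33924589 0.085     ]
```

```bash
cat >> h.py <<'E'
from scipy.spatial.transform import Rotation as Ro
TH=np.radians(-16.9);T0=np.array([.5533,.2035])
RR=np.array([[np.cos(TH),-np.sin(TH)],[np.sin(TH),np.cos(TH)]])
def rack(x,y,z): return np.r_[T0+RR@[x,y],z]   # m
def go(targets,yaw=None):
    """targets world; yaw = heading (deg) of tool y; print deltas from present pose"""
    from rig import status
    o=status.get_obs();C=Ro.from_quat(o['tool_rot']);p=np.array(o['position'])
    print('t',round(o['time'],2),'p',p.round(4),'ft',np.round(o['ft_force'],1),'w',round(o['grip_width'],4))
    if yaw is not None:
        a=np.radians(yaw);y=np.array([np.cos(a),np.sin(a),0]);z=np.array([0,0,-1.]);M=np.c_[np.cross(y,z),y,z]
        print('rot',(C.inv()*Ro.from_matrix(M)).as_rotvec(degrees=True).round(2))
    for t in targets: print((C.inv().apply(np.array(t)-p)).round(4).tolist())
E
python3 - <<'E'
from h import *
for p in [(440,385),(432,275),(450,190)]: print('psu',px2w(*p,0))
go([rack(.014,.06,.18),rack(.014,.06,.12)],73.1)
E
```

```text
psu [ 0.77505567 -0.07665889  0.        ]
psu [7.68090538e-01 1.33435230e-01 1.11022302e-16]
psu [0.81171372 0.34466189 0.        ]
t 0.15 p [0.2703 0.5629 0.2218] ft [-0.   0.3 -0.9] w 0.0871
rot [-0.09 -0.02 -8.75]
[-0.4155, -0.14, 0.0419]
[-0.4155, -0.1399, 0.1019]
```

Request:
arm_command(
  delta_rot=[
    [0,0,-8.75],
    [0,0,-8.75],
    [0,0,-8.75],
    [0,0,-8.75],
    [0,0,-8.75],
    [0,0,-8.75],
    [0,0,-8.75],
    [0,0,-8.75],
    [0,0,-8.75],
    [0,0,-8.75],
    [0,0,-8.75],
    [0,0,-8.75],
  ],
  delta_pos=[
    [-0.4155,-0.14,0.042],
    [-0.4155,-0.14,0.042],
    [-0.4155,-0.14,0.042],
    [-0.4155,-0.14,0.042],
    [-0.4155,-0.14,0.042],
    [-0.4155,-0.14,0.042],
    [-0.4155,-0.14,0.042],
    [-0.4155,-0.14,0.042],
    [-0.4155,-0.14,0.042],
    [-0.4155,-0.14,0.042],
    [-0.4155,-0.14,0.042],
    [-0.4155,-0.14,0.042],
  ],
  gripper=[0.17,0.17,0.17,0.17,0.17,0.17,0.17,0.17,0.17,0.17,0.17,0.17],
)

```text
time: 1.15
position: [0.589, 0.2525, 0.1796]
tool_rot: [0.15, 0.989, -0.001, 0.001]
ft_force: [-0.3, -0.5, 0.2]
grip_width: 0.0364
grip_force: 0.0
```

```bash
python3 - <<'E'
from h import *
from rig import viewer
import cv2
go([rack(.014,.06,.18),rack(.014,.06,.078)],73.1)
cv2.imwrite('pics/w1.png',viewer.camera('wrist')['pixels'])
E
```

```text
t 1.15 p [0.589  0.2525 0.1796] ft [-0.3 -0.5  0.2] w 0.0364
rot [-0.05  0.16 -0.34]
[0.0059, 0.0027, -0.0004]
[0.0062, 0.0027, 0.1016]
```

View pics/w1.png

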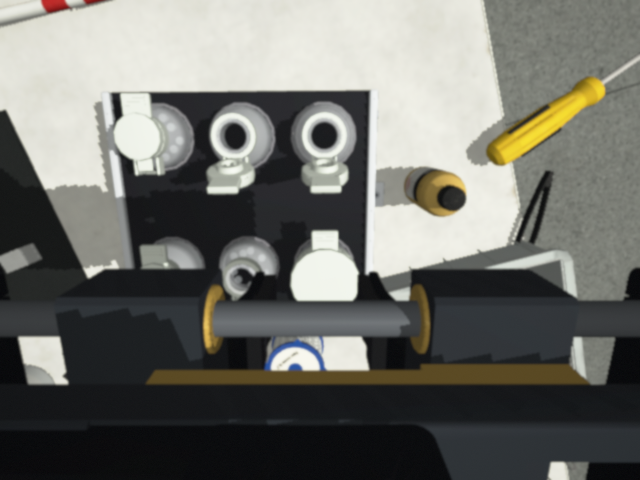

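```bash
cat >> h.py <<'E'
MT=np.array([[-0.0014,-0.969,-0.2469,0.067],[1.0,-0.0013,-0.0007,0],[0.0004,-0.2469,0.969,-0.1619],[0,0,0,1]])
def wpx(u,v,z,pos,quat):
    d=MT[:3,:3]@[(u-316.25)/382.995,(v-238.87)/382.995,1];R=Ro.from_quat(quat)
    o=np.array(pos)+R.apply(MT[:3,3]);d=R.apply(d);return o+d*(z-o[2])/d[2]
def torack(w): return np.r_[RR.T@(np.array(w)[:2]-T0),w[2]]
E
python3 - <<'E'
from h import *
from rig import status
o=status.get_obs()
for u,v,z in [(325,233,.0855),(323,275,.089),(323,134,.081),(235,134,.081),(139,136,.089),(325,187,.12),(224,187,.12)]:
    print((1000*torack(wpx(u,v,z,o['position'],o['tool_rot']))).round(1))
E
```

```text
[11.  64.4 85.5]
[40.2 62.9 89. ]
[-54.8  63.2  81. ]
[-55.1   5.5  81. ]
[-54.1 -54.2  89. ]
[-24.6  63.7 120. ]
[-24.9   5.4 120. ]
```

```bash
python3 - <<'E'
from h import *
from rig import viewer,status
import cv2
a=cv2.imread('pics/w1.png')
for k in range(3):
    o=status.get_obs();c=viewer.camera('wrist')['pixels']
    s=[cv2.phaseCorrelate(cv2.cvtColor(x[100:230,100:380],cv2.COLOR_BGR2GRAY).astype('f4'),cv2.cvtColor(c[100:230,100:380],cv2.COLOR_BGR2GRAY).astype('f4'))[0] for x in [a]]
    print(o['time'],o['position'],np.round(o['joint_velocities'],3),s)
go([rack(.014,.06,.18)],73.1)
E
```

```text
1.2 [0.58644566 0.25464818 0.17969442] [ 0.058 -0.023  0.04   0.025  0.018  0.012] [(-0.13958484082638734, 0.9412126012821886)]
1.25 [0.58474112 0.25613736 0.17979418] [ 0.044 -0.018  0.025  0.005  0.004  0.   ] [(-0.6437902504082729, 1.1333049646109146)]
1.3 [0.58380436 0.25715002 0.17998258] [ 0.032 -0.012  0.011 -0.001  0.002 -0.001] [(-0.33018257899857417, 10.010188466320855)]
t 1.35 p [0.5834 0.2578 0.1802] ft [ 0.2 -0.5  0.2] w 0.0363
rot [-0.02 -0.09  0.02]
[-0.001, -0.0007, 0.0002]
```

```bash
python3 - <<'E'
from h import *
from rig import viewer,status
import cv2
o=status.get_obs();c=viewer.camera('wrist')['pixels'];cv2.imwrite('pics/w2.png',c)
g=cv2.cvtColor(c,cv2.COLOR_BGR2GRAY)[:230]
h=cv2.HoughCircles(g,cv2.HOUGH_GRADIENT,1,50,param1=120,param2=20,minRadius=20,maxRadius=30)
for u,v,r in h[0]:
    print(u,v,r,(1000*torack(wpx(u,v,.081,o['position'],o['tool_rot']))).round(1),(1000*torack(wpx(u,v,.089,o['position'],o['tool_rot']))).round(1))
go([rack(.014,.06,.18)],73.1)
E
```

```text
314.5 148.5 27.2 [-49.5  59.4  81. ] [-49.7  59.4  89. ]
235.5 145.5 28.3 [-51.5   7.   81. ] [-51.6   8.7  89. ]
132.5 149.5 23.8 [-49.  -61.6  81. ] [-49.2 -57.8  89. ]
434.5 203.5 23.5 [-12.7 141.8  81. ] [-13.9 139.3  89. ]
t 1.4 p [0.5832 0.2582 0.1805] ft [ 0.1 -0.5 -0.3] w 0.036
rot [-0.01 -0.06  0.07]
[-0.0013, -0.0011, 0.0005]
```

View pics/w2.png

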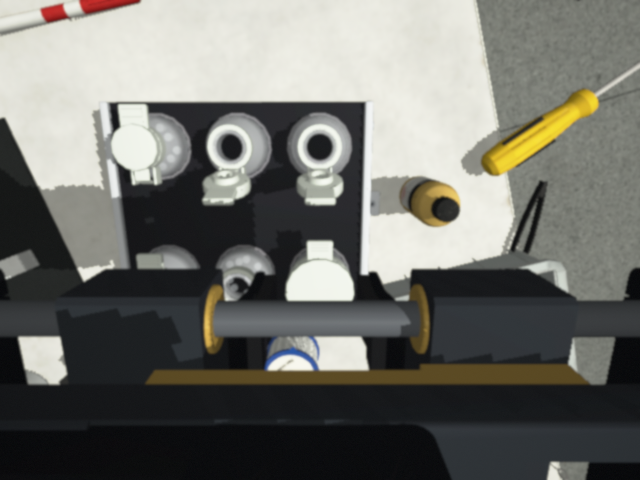

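```bash
cat >> h.py <<'E'
T0=T0+RR@[0,.0025]
E
python3 - <<'E'
from h import *
# arc for tab grip: tool centre rel hinge (74.5mm), tab contact centre r=56, tool centre 5mm outside
go([rack(.014,.06,.11),rack(.014,.06,.079)],73.1)
b=rack(.014,.06,.079)
x0=.0605-.0045
pts=[]
for th in [.15,.3,.45,.6,.75,.9,1.0,1.1]:
    pts.append(rack(.014+x0*(1-np.cos(th)),.06,.079+x0*np.sin(th)))
M=np.c_[np.r_[-RR[:,0],0],np.r_[RR[:,1],0],[0,0,-1]]
print(np.round((np.array(pts)-b)@M,4).tolist())
E
```

```text
t 1.4 p [0.5832 0.2582 0.1805] ft [ 0.1 -0.5 -0.3] w 0.036
rot [-0.01 -0.06  0.07]
[-0.0014, 0.0014, 0.0705]
[-0.0014, 0.0014, 0.1015]
[[-0.0006, 0.0, -0.0084], [-0.0025, 0.0, -0.0165], [-0.0056, -0.0, -0.0244], [-0.0098, -0.0, -0.0316], [-0.015, -0.0, -0.0382], [-0.0212, 0.0, -0.0439], [-0.0257, 0.0, -0.0471], [-0.0306, -0.0, -0.0499]]
```

Request:
arm_command(
  delta_rot=[
    [0,0,0],
    [0,0,0],
    [0,0,0],
    [0,0,0],
    [0,0,0],
    [0,0,0],
    [0,0,0],
    [0,0,0],
    [0,0,0],
    [0,0,0],
    [0,0,0],
    [0,0,0],
  ],
  delta_pos=[
    [-0.0014,0.0014,0.03],
    [-0.0014,0.0014,0.06],
    [-0.0014,0.0014,0.08],
    [-0.0014,0.0014,0.095],
    [-0.0014,0.0014,0.1015],
    [-0.0014,0.0014,0.1015],
    [-0.0014,0.0014,0.1015],
    [-0.0014,0.0014,0.1015],
    [-0.0014,0.0014,0.1015],
    [-0.0014,0.0014,0.1015],
    [-0.0014,0.0014,0.1015],
    [-0.0014,0.0014,0.1015],
  ],
  gripper=[0.17,0.17,0.17,0.17,0.17,0.17,1,1,1,1,1,1],
  grip_force=20,
)

```text
time: 2.4
position: [0.5871, 0.2588, 0.0802]
tool_rot: [0.147, 0.989, 0.001, 0.001]
ft_force: [-0.2, 1.4, 4.4]
grip_width: 0.0175
grip_force: 20.0
```

Request:
arm_command(
  delta_rot=[
    [0,0,0],
    [0,0,0],
    [0,0,0],
    [0,0,0],
    [0,0,0],
    [0,0,0],
    [0,0,0],
    [0,0,0],
    [0,0,0],
    [0,0,0],
    [0,0,0],
    [0,0,0],
  ],
  delta_pos=[
    [-0.0006,0,-0.0084],
    [-0.0025,0,-0.0165],
    [-0.0056,0,-0.0244],
    [-0.0098,0,-0.0316],
    [-0.015,0,-0.0382],
    [-0.021,0,-0.044],
    [-0.0257,0,-0.0471],
    [-0.0306,0,-0.05],
    [-0.036,0,-0.052],
    [-0.036,0,-0.052],
    [-0.036,0,-0.052],
    [-0.036,0,-0.052],
  ],
  gripper=[1,1,1,1,1,1,1,1,1,1,1,1],
)

```text
time: 3.4
position: [0.6214, 0.2481, 0.1325]
tool_rot: [0.147, 0.989, 0.001, 0.001]
ft_force: [-0.2, 5.0, 5.7]
grip_width: 0.0168
grip_force: 20.0
```

```bash
python3 - <<'E'
from h import *
go([[.529,-.045,.15]],73.1)
E
```

```text
t 3.4 p [0.6214 0.2481 0.1325] ft [-0.2  5.   5.7] w 0.0168
rot [ 0.08  0.09 -0.02]
[0.003, -0.3073, -0.018]
```

Request:
arm_command(
  delta_rot=[
    [0,0,0],
    [0,0,0],
    [0,0,0],
    [0,0,0],
    [0,0,0],
    [0,0,0],
  ],
  delta_pos=[
    [0,0,0],
    [0,0,0],
    [0,0,0],
    [0,0,-0.02],
    [0,0,-0.06],
    [0,0,-0.08],
  ],
  gripper=[0.17,0.17,0.17,0.17,0.17,0.17],
)

```text
time: 3.9
position: [0.6209, 0.2466, 0.2129]
tool_rot: [0.147, 0.989, -0.001, 0.0]
ft_force: [1.2, -0.4, 1.2]
grip_width: 0.0354
grip_force: 0.0
```

```bash
python3 - <<'E'
from h import *
from rig import viewer
import cv2
im=viewer.camera('side')['pixels'];cv2.imwrite('pics/s2.png',cv2.resize(im[130:290,230:430],None,fx=3.5,fy=3.5,interpolation=cv2.INTER_CUBIC))
go([[.529,-.045,.16]],73.1)
E
```

```text
t 3.95 p [0.6234 0.2473 0.2172] ft [ 0.5 -0.1  2.6] w 0.0356
rot [ 0.13  0.45 -0.01]
[0.0057, -0.3072, 0.0565]
```

View pics/s2.png

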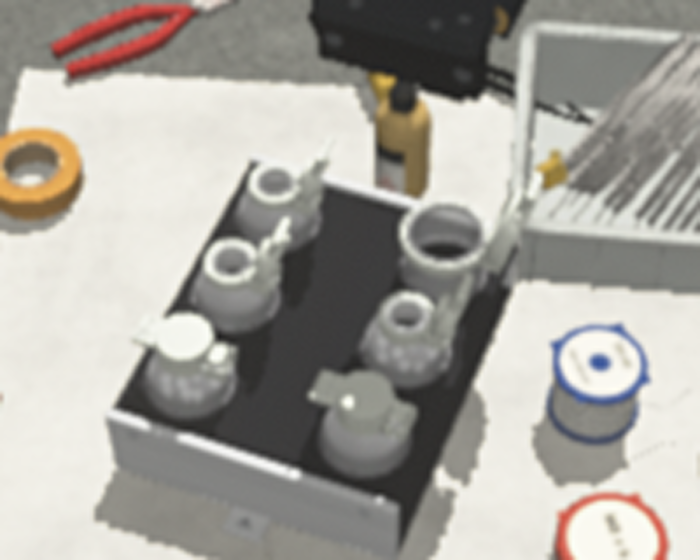

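Request:
arm_command(
  delta_rot=[
    [0,0,0],
    [0,0,0],
    [0,0,0],
    [0,0,0],
    [0,0,0],
    [0,0,0],
    [0,0,0],
    [0,0,0],
    [0,0,0],
    [0,0,0],
    [0,0,0],
    [0,0,0],
  ],
  delta_pos=[
    [0.005,-0.04,0],
    [0.005,-0.08,0],
    [0.005,-0.12,0],
    [0.005,-0.16,0],
    [0.005,-0.2,0],
    [0.005,-0.24,0.01],
    [0.005,-0.28,0.03],
    [0.005,-0.307,0.05],
    [0.005,-0.307,0.05],
    [0.005,-0.307,0.05],
    [0.005,-0.307,0.05],
    [0.005,-0.307,0.05],
  ],
  gripper=[0.17,0.17,0.17,0.17,0.17,0.17,0.17,0.17,0.17,0.17,0.17,0.17],
)

```text
time: 4.95
position: [0.527, -0.0439, 0.1614]
tool_rot: [0.146, 0.989, -0.0, 0.0]
ft_force: [0.7, -0.2, -0.1]
grip_width: 0.0359
grip_force: 0.0
```

```bash
python3 - <<'E'
from h import *
from rig import viewer,status
import cv2
for _ in range(4): viewer.camera('wrist')
o=status.get_obs();im=viewer.camera('wrist')['pixels'];cv2.imwrite('pics/w3.png',im)
print(o['time'],o['position'],o['tool_rot'])
m=cv2.inRange(im[:270],(130,130,130),(255,255,255))
for c in cv2.findContours(m,cv2.RETR_EXTERNAL,cv2.CHAIN_APPROX_SIMPLE)[0]:
    if 200<cv2.contourArea(c)<4000:
        r=cv2.minAreaRect(c);print(r)
        b=[wpx(*p,.02,o['position'],o['tool_rot']) for p in cv2.boxPoints(r)]
        print(np.round(b,4).tolist(),np.mean(b,0))
E
```

```text
5.15 [ 0.52710403 -0.04358533  0.16158902] [ 1.45961836e-01  9.89290065e-01 -1.34584804e-04  5.40376746e-04]
((356.41094970703125, 232.59591674804688), (24.110475540161133, 28.44099998474121), 69.44395446777344)
[[0.5323, -0.0262, 0.02], [0.5306, -0.0034, 0.02], [0.5508, -0.0017, 0.02], [0.5526, -0.0248, 0.02]] [ 0.54159467 -0.01404234  0.02      ]
((608.5, 240.5), (57.0, 47.0), 90.0)
[[0.5784, 0.1662, 0.02], [0.5893, 0.2023, 0.02], [0.6383, 0.1977, 0.02], [0.6269, 0.1602, 0.02]] [0.60822143 0.18159693 0.02      ]
((580.7188110351562, 218.13873291015625), (26.92447280883789, 25.345212936401367), 74.35775756835938)
[[0.5709, 0.1511, 0.02], [0.571, 0.1705, 0.02], [0.5941, 0.1735, 0.02], [0.5941, 0.1538, 0.02]] [0.58250946 0.16224187 0.02      ]
((316.5094909667969, 153.27554321289062), (30.363162994384766, 22.419029235839844), 43.02506637573242)
[[0.466, -0.0402, 0.02], [0.4577, -0.0253, 0.02], [0.4775, -0.0134, 0.02], [0.4861, -0.0283, 0.02]] [ 0.47182077 -0.02681579  0.02      ]
```

View pics/w3.png

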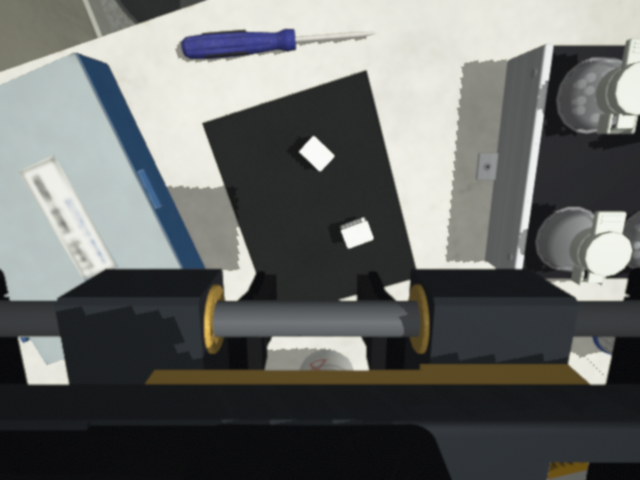

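```bash
python3 - <<'E'
from h import *
from rig import status
print(np.round(status.get_obs()['q'],2))
go([[.4718,-.0268,.08],[.4718,-.0268,.0045]],120)
E
```

```text
[-0.29  0.48  1.74 -0.    0.92 -1.57]
t 5.2 p [ 0.527  -0.0437  0.1615] ft [ 0.1 -0.  -0.4] w 0.0362
rot [-3.000e-02  5.000e-02 -4.681e+01]
[0.0578, 0.0002, 0.0815]
[0.0579, 0.0002, 0.157]
```

Request:
arm_command(
  delta_rot=[
    [0,0,-7],
    [0,0,-14],
    [0,0,-21],
    [0,0,-28],
    [0,0,-35],
    [0,0,-42],
    [0,0,-46.8],
    [0,0,-46.8],
    [0,0,-46.8],
    [0,0,-46.8],
    [0,0,-46.8],
    [0,0,-46.8],
  ],
  delta_pos=[
    [0.02,0,0],
    [0.04,0,0.03],
    [0.0578,0.0002,0.06],
    [0.0578,0.0002,0.08],
    [0.0578,0.0002,0.1],
    [0.0578,0.0002,0.115],
    [0.0578,0.0002,0.115],
    [0.0578,0.0002,0.12],
    [0.0578,0.0002,0.12],
    [0.0578,0.0002,0.12],
    [0.0578,0.0002,0.12],
    [0.0578,0.0002,0.12],
  ],
  gripper=[0.1,0.1,0.1,0.1,0.1,0.1,0.1,0.1,0.1,0.1,0.1,0.1],
)

```text
time: 6.2
position: [0.4718, -0.0276, 0.0416]
tool_rot: [-0.258, 0.966, -0.0, 0.001]
ft_force: [-1.2, 0.8, 0.4]
grip_width: 0.0392
grip_force: 0.0
```

```bash
python3 - <<'E'
from h import *
go([[.4718,-.0268,.0045]],120)
E
```

```text
t 6.2 p [ 0.4718 -0.0276  0.0416] ft [-1.2  0.8  0.4] w 0.0392
rot [-0.06  0.05 -0.14]
[-0.0003, 0.0007, 0.0371]
```

Request:
arm_command(
  delta_rot=[
    [0,0,0],
    [0,0,0],
    [0,0,0],
    [0,0,0],
    [0,0,0],
    [0,0,0],
    [0,0,0],
    [0,0,0],
    [0,0,0],
    [0,0,0],
    [0,0,0],
    [0,0,0],
  ],
  delta_pos=[
    [0,0.0007,0.015],
    [0,0.0007,0.028],
    [0,0.0007,0.036],
    [0,0.0007,0.036],
    [0,0.0007,0.036],
    [0,0.0007,0.036],
    [0,0.0007,0.036],
    [0,0.0007,0.036],
    [0,0.0007,0.036],
    [0,0.0007,0.036],
    [0,0.0007,0.02],
    [0,0.0007,0],
  ],
  gripper=[0.1,0.1,0.1,0.1,1,1,1,1,1,1,1,1],
  grip_force=15,
)

```text
time: 7.2
position: [0.4699, -0.0267, 0.0405]
tool_rot: [-0.258, 0.966, 0.001, -0.001]
ft_force: [-0.3, 0.0, 1.3]
grip_width: 0.0159
grip_force: 15.0
```

```bash
python3 - <<'E'
from h import *
go([[.4718,-.0268,.19],rack(.05,.06,.19),rack(.05,.06,.094)],73.1)
E
```

```text
t 7.2 p [ 0.4699 -0.0267  0.0405] ft [-0.3  0.   1.3] w 0.0159
rot [ 0.08 -0.19 46.78]
[-0.0012, -0.0007, -0.1495]
[-0.2664, 0.1648, -0.1497]
[-0.2666, 0.1645, -0.0537]
```

Request:
arm_command(
  delta_rot=[
    [0,0,7],
    [0,0,14],
    [0,0,21],
    [0,0,28],
    [0,0,35],
    [0,0,42],
    [0,0,46.8],
    [0,0,46.8],
    [0,0,46.8],
    [0,0,46.8],
    [0,0,46.8],
    [0,0,46.8],
  ],
  delta_pos=[
    [0,0,-0.04],
    [0,0,-0.08],
    [-0.015,0.01,-0.12],
    [-0.045,0.028,-0.14],
    [-0.077,0.048,-0.15],
    [-0.11,0.068,-0.15],
    [-0.145,0.09,-0.15],
    [-0.18,0.111,-0.15],
    [-0.215,0.133,-0.15],
    [-0.245,0.152,-0.15],
    [-0.2664,0.1645,-0.15],
    [-0.2664,0.1645,-0.15],
  ],
  gripper=[1,1,1,1,1,1,1,1,1,1,1,1],
)

```text
time: 8.2
position: [0.6219, 0.2534, 0.1908]
tool_rot: [0.145, 0.989, 0.002, 0.001]
ft_force: [1.2, 0.1, 0.5]
grip_width: 0.0159
grip_force: 15.0
```

```bash
python3 - <<'E'
from h import *
from rig import viewer,status
import cv2
for _ in range(2): viewer.camera('side')
cv2.imwrite('pics/x.png',cv2.resize(viewer.camera('side')['pixels'][60:260,260:440],None,fx=3,fy=3,interpolation=cv2.INTER_CUBIC))
go([rack(.05,.06,.19),rack(.05,.06,.094)],73.1)
E
```

```text
t 8.35 p [0.6189 0.248  0.1904] ft [-0.1 -1.  -0. ] w 0.0157
rot [-0.1  -0.1   0.03]
[-0.0002, 0.0008, 0.0004]
[-0.0003, 0.001, 0.0964]
```

Request:
arm_command(
  delta_rot=[
    [0,0,0],
    [0,0,0],
    [0,0,0],
    [0,0,0],
    [0,0,0],
    [0,0,0],
    [0,0,0],
  ],
  delta_pos=[
    [0,0.001,0.03],
    [0,0.001,0.06],
    [0,0.001,0.085],
    [0,0.001,0.098],
    [0,0.001,0.098],
    [0,0.001,0.098],
    [0,0.001,0.098],
  ],
  gripper=[1,1,1,1,1,1,1],
)

```text
time: 8.93
position: [0.6215, 0.2491, 0.0948]
tool_rot: [0.147, 0.989, 0.0, 0.001]
ft_force: [-0.6, 0.6, 0.7]
grip_width: 0.0158
grip_force: 15.0
```

```bash
python3 - <<'E'
from h import *
from rig import viewer,status
import cv2
cv2.imwrite('pics/w4.png',viewer.camera('side')['pixels'][110:260,280:440].repeat(4,0).repeat(4,1))
go([rack(.05,.06,.092)],73.1)
E
```

```text
t 8.98 p [0.6218 0.2493 0.0952] ft [0.8 0.7 0.2] w 0.0158
rot [ 0.1   0.19 -0.04]
[0.0022, -0.0012, 0.0031]
```

View pics/w4.png

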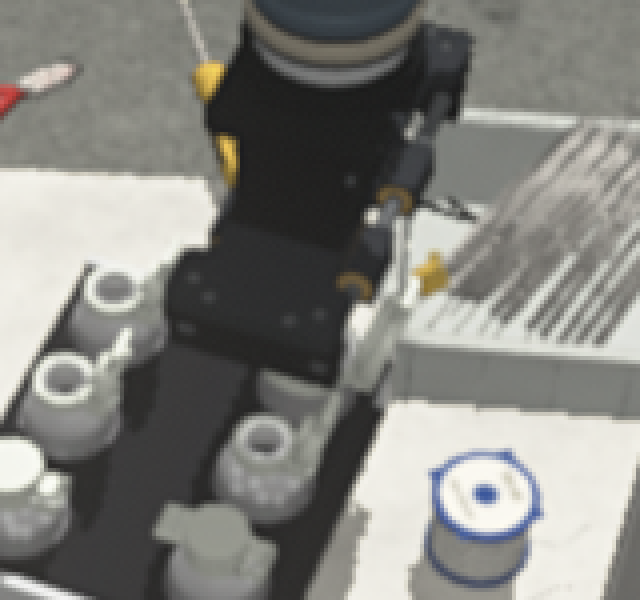

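Request:
arm_command(
  delta_rot=[
    [0,0,0],
    [0,0,0],
    [0,0,0],
    [0,0,0],
    [0,0,0],
    [0,0,0],
    [0,0,0],
    [0,0,0],
    [0,0,0],
    [0,0,0],
    [0,0,0],
    [0,0,0],
  ],
  delta_pos=[
    [0.002,-0.001,0.003],
    [0.002,-0.001,0.003],
    [0.002,-0.001,0.003],
    [0.002,-0.001,0.003],
    [0.002,-0.001,0.003],
    [0.002,-0.001,0.003],
    [0.002,-0.001,0.003],
    [0.002,-0.001,-0.02],
    [0.002,-0.001,-0.06],
    [0.002,-0.001,-0.1],
    [0.002,-0.001,-0.1],
    [0.002,-0.001,-0.1],
  ],
  gripper=[1,1,1,0.35,0.35,0.35,0.35,0.35,0.17,0.17,0.17,0.17],
)

```text
time: 9.98
position: [0.6203, 0.2496, 0.1967]
tool_rot: [0.147, 0.989, 0.001, 0.004]
ft_force: [0.0, -1.4, -0.9]
grip_width: 0.0356
grip_force: 0.0
```

```bash
python3 - <<'E'
from h import *
from rig import viewer,status
import cv2
im=viewer.camera('side')['pixels'];a=im[165:290,250:400];b=viewer.camera('scene')['pixels'][200:300,240:390]
f=lambda x,s:cv2.resize(x,None,fx=s,fy=s,interpolation=cv2.INTER_CUBIC)
a=f(a,3.5)[:430,:400] if 0 else cv2.resize(a,(480,400),interpolation=cv2.INTER_CUBIC);b=cv2.resize(b,(320,214),interpolation=cv2.INTER_CUBIC)
c=np.zeros((400,800,3),np.uint8);c[:,:480]=a;c[:214,480:]=b
cv2.imwrite('pics/s5.png',c)
go([rack(.05,.06,.19)],73.1)
E
```

```text
t 10.08 p [0.6174 0.2489 0.1926] ft [ 0.3  0.4 -0.4] w 0.036
rot [-0.03 -0.06 -0.  ]
[-0.0019, 0.0004, 0.0026]
```

View pics/s5.png

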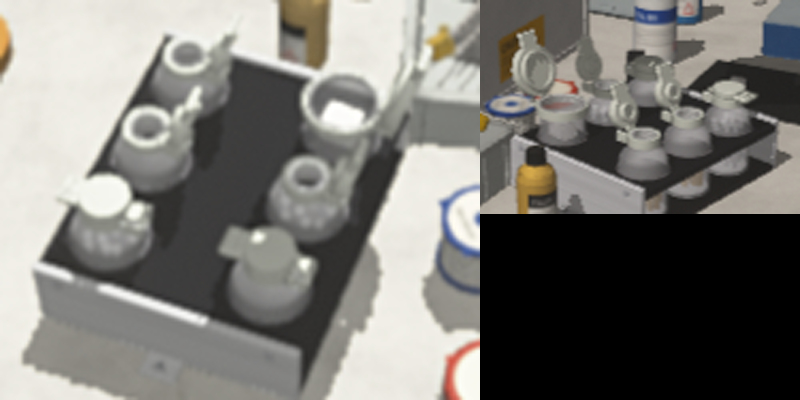

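```bash
cat >> h.py <<'E'
M=np.c_[np.r_[-RR[:,0],0],np.r_[RR[:,1],0],[0,0,-1]]
def arc(hx,y,r,ths):
    out=[]
    for t in ths: out.append(rack(hx+(-r*np.cos(t)+.008*np.sin(t))+.0095,y,.081+r*np.sin(t)+.008*np.cos(t)))
    return np.array(out)
E
python3 - <<'E'
from h import *
go([rack(.114,.06,.195),rack(.114,.06,.121)],73.1)
print(np.round((arc(.0745,.06,.045,[1.9,1.7,1.5,1.3,1.1,.9,.7,.5,.3,.15,0])-rack(.114,.06,.121))@M,4).tolist())
E
```

```text
t 10.08 p [0.6174 0.2489 0.1926] ft [ 0.3  0.4 -0.4] w 0.036
rot [-0.03 -0.06 -0.  ]
[-0.0659, 0.0004, -0.0025]
[-0.0659, 0.0005, 0.0715]
[[0.0079, 0.0, 0.0], [0.0163, 0.0, -0.0036], [0.0252, 0.0, -0.0055], [0.0343, 0.0, -0.0055], [0.0433, 0.0, -0.0037], [0.0517, -0.0, -0.0002], [0.0593, -0.0, 0.0049], [0.0657, 0.0, 0.0114], [0.0706, -0.0, 0.0191], [0.0733, 0.0, 0.0254], [0.075, 0.0, 0.032]]
```

Request:
arm_command(
  delta_rot=[
    [0,0,0],
    [0,0,0],
    [0,0,0],
    [0,0,0],
    [0,0,0],
    [0,0,0],
    [0,0,0],
    [0,0,0],
    [0,0,0],
    [0,0,0],
  ],
  delta_pos=[
    [-0.03,0,-0.003],
    [-0.055,0,-0.003],
    [-0.066,0,-0.003],
    [-0.066,0,-0.003],
    [-0.066,0,-0.003],
    [-0.066,0,0.03],
    [-0.066,0,0.06],
    [-0.066,0,0.0715],
    [-0.066,0,0.0715],
    [-0.066,0,0.0715],
  ],
  gripper=[1,1,1,1,1,1,1,1,1,1],
)

```text
time: 10.92
position: [0.68, 0.2302, 0.1208]
tool_rot: [0.147, 0.989, -0.0, -0.001]
ft_force: [0.8, 0.3, 0.3]
grip_width: 0.0002
grip_force: 0.0
```

```bash
python3 - <<'E'
from h import *
go([rack(.114,.06,.121)],73.1)
E
```

```text
t 10.92 p [0.68   0.2302 0.1208] ft [0.8 0.3 0.3] w 0.0002
rot [-0.06 -0.13  0.03]
[-0.0005, 0.0001, -0.0002]
```

Request:
arm_command(
  delta_rot=[
    [0,0,0],
    [0,0,0],
    [0,0,0],
    [0,0,0],
    [0,0,0],
    [0,0,0],
    [0,0,0],
    [0,0,0],
    [0,0,0],
    [0,0,0],
    [0,0,0],
    [0,0,0],
  ],
  delta_pos=[
    [0.008,0,0],
    [0.0163,0,-0.0036],
    [0.0252,0,-0.0055],
    [0.0343,0,-0.0055],
    [0.0433,0,-0.0037],
    [0.0517,0,0],
    [0.0593,0,0.005],
    [0.0657,0,0.0114],
    [0.0706,0,0.019],
    [0.0733,0,0.0254],
    [0.075,0,0.031],
    [0.075,0,0.032],
  ],
  gripper=[1,1,1,1,1,1,1,1,1,1,1,1],
)

```text
time: 11.92
position: [0.6081, 0.2517, 0.0893]
tool_rot: [0.147, 0.989, -0.0, -0.002]
ft_force: [-4.4, -0.4, 8.3]
grip_width: 0.0006
grip_force: 4.0
```

```bash
python3 - <<'E'
from h import *
go([rack(.039,.06,.089)],73.1)
E
```

```text
t 11.92 p [0.6081 0.2517 0.0893] ft [-4.4 -0.4  8.3] w 0.0006
rot [-0.08 -0.18 -0.  ]
[-0.0006, 0.0004, 0.0003]
```

Request:
arm_command(
  delta_rot=[
    [0,0,0],
    [0,0,0],
    [0,0,0],
    [0,0,0],
  ],
  delta_pos=[
    [0,0,0.001],
    [0,0,0.002],
    [0,0,0.003],
    [0,0,0.003],
  ],
  gripper=[1,1,1,1],
)

```text
time: 12.25
position: [0.6081, 0.2518, 0.089]
tool_rot: [0.147, 0.989, -0.0, -0.002]
ft_force: [-7.9, -1.1, 18.6]
grip_width: 0.0008
grip_force: 8.8
```

```bash
python3 - <<'E'
from h import *
go([rack(.100,0,.15),rack(.100,0,.107)],73.1)
print(np.round((arc(.065,0,.030,[1.9,1.7,1.5,1.3,1.1,.9,.7,.5,.3,.15,0])-rack(.100,0,.107))@M,4).tolist())
E
```

```text
t 12.25 p [0.6081 0.2518 0.089 ] ft [-7.9 -1.1 18.6] w 0.0008
rot [-0.06 -0.17 -0.02]
[-0.0615, -0.0596, -0.0611]
[-0.0616, -0.0596, -0.0181]
[[0.0082, -0.0, 0.0002], [0.0137, -0.0, -0.0027], [0.0196, 0.0, -0.0045], [0.0258, 0.0, -0.005], [0.032, -0.0, -0.0044], [0.0379, -0.0, -0.0025], [0.0433, -0.0, 0.0006], [0.048, -0.0, 0.0046], [0.0518, -0.0, 0.0095], [0.054, -0.0, 0.0136], [0.0555, -0.0, 0.018]]
```

Request:
arm_command(
  delta_rot=[
    [0,0,0],
    [0,0,0],
    [0,0,0],
    [0,0,0],
    [0,0,0],
    [0,0,0],
    [0,0,0],
    [0,0,0],
    [0,0,0],
    [0,0,0],
    [0,0,0],
  ],
  delta_pos=[
    [0,0,-0.035],
    [0,0,-0.066],
    [-0.02,-0.02,-0.066],
    [-0.045,-0.045,-0.066],
    [-0.0615,-0.0595,-0.066],
    [-0.0615,-0.0595,-0.066],
    [-0.0615,-0.0595,-0.066],
    [-0.0615,-0.0595,-0.04],
    [-0.0615,-0.0595,-0.0205],
    [-0.0615,-0.0595,-0.0205],
    [-0.0615,-0.0595,-0.0205],
  ],
  gripper=[1,1,1,1,1,1,1,1,1,1,1],
)

```text
time: 13.17
position: [0.6491, 0.1778, 0.1054]
tool_rot: [0.146, 0.989, -0.0, -0.002]
ft_force: [-0.6, 0.2, 0.0]
grip_width: 0.0008
grip_force: 0.0
```

```bash
python3 - <<'E'
from h import *
go([rack(.100,0,.107)],73.1)
E
```

```text
t 13.17 p [0.6491 0.1778 0.1054] ft [-0.6  0.2  0. ] w 0.0008
rot [-0.08 -0.24  0.05]
[-0.0008, -0.0007, -0.0016]
```

Now the arc, ending with a press of 3 mm.

Request:
arm_command(
  delta_rot=[
    [0,0,0],
    [0,0,0],
    [0,0,0],
    [0,0,0],
    [0,0,0],
    [0,0,0],
    [0,0,0],
    [0,0,0],
    [0,0,0],
    [0,0,0],
    [0,0,0],
    [0,0,0],
  ],
  delta_pos=[
    [0.008,-0.0005,-0.001],
    [0.0137,-0.0005,-0.004],
    [0.0196,-0.0005,-0.006],
    [0.0258,-0.0005,-0.0065],
    [0.032,-0.0005,-0.006],
    [0.0379,-0.0005,-0.004],
    [0.0433,-0.0005,-0.001],
    [0.048,-0.0005,0.003],
    [0.0518,-0.0005,0.008],
    [0.054,-0.0005,0.0125],
    [0.055,-0.0005,0.017],
    [0.055,-0.0005,0.019],
  ],
  gripper=[1,1,1,1,1,1,1,1,1,1,1,1],
)

```text
time: 14.17
position: [0.5963, 0.1924, 0.0891]
tool_rot: [0.147, 0.989, -0.001, -0.002]
ft_force: [-8.1, -0.0, 27.3]
grip_width: 0.0006
grip_force: 13.4
```

```bash
python3 - <<'E'
from h import *
go([rack(.0445,0,.089)],73.1)
E
```

```text
t 14.17 p [0.5963 0.1924 0.0891] ft [-8.1 -0.  27.3] w 0.0006
rot [-0.11 -0.24  0.02]
[-0.0001, 0.0007, 0.0001]
```

Request:
arm_command(
  delta_rot=[
    [0,0,0],
    [0,0,0],
    [0,0,0],
    [0,0,0],
    [0,0,0],
    [0,0,0],
    [0,0,0],
    [0,0,0],
    [0,0,0],
    [0,0,0],
  ],
  delta_pos=[
    [0,0,-0.035],
    [0,0,-0.066],
    [0.02,0.0007,-0.066],
    [0.044,0.0007,-0.066],
    [0.044,0.0007,-0.066],
    [0.044,0.0007,-0.066],
    [0.044,0.0007,-0.045],
    [0.044,0.0007,-0.022],
    [0.044,0.0007,-0.022],
    [0.044,0.0007,-0.022],
  ],
  gripper=[1,1,1,1,1,1,1,1,1,1],
)

```text
time: 15.0
position: [0.5559, 0.2053, 0.1083]
tool_rot: [0.147, 0.989, -0.001, -0.002]
ft_force: [-0.1, -0.1, -0.0]
grip_width: 0.0006
grip_force: 0.0
```

```bash
python3 - <<'E'
from h import *
go([rack(.0,0,.107)],73.1)
E
```

```text
t 15.0 p [0.5559 0.2053 0.1083] ft [-0.1 -0.1 -0. ] w 0.0006
rot [-0.1  -0.19 -0.03]
[0.0019, 0.0, 0.0013]
```

Request:
arm_command(
  delta_rot=[
    [0,0,0],
    [0,0,0],
    [0,0,0],
    [0,0,0],
    [0,0,0],
    [0,0,0],
    [0,0,0],
    [0,0,0],
    [0,0,0],
    [0,0,0],
    [0,0,0],
    [0,0,0],
  ],
  delta_pos=[
    [0.009,0,0.001],
    [0.0152,0,-0.0018],
    [0.0211,0,-0.0035],
    [0.0273,0,-0.004],
    [0.0335,0,-0.0034],
    [0.0394,0,-0.0015],
    [0.0448,0,0.0016],
    [0.0495,0,0.0056],
    [0.0533,0,0.0105],
    [0.0555,0,0.0146],
    [0.0565,0,0.0195],
    [0.0565,0,0.021],
  ],
  gripper=[1,1,1,1,1,1,1,1,1,1,1,1],
)

```text
time: 16.0
position: [0.5007, 0.2223, 0.0891]
tool_rot: [0.147, 0.989, -0.0, -0.002]
ft_force: [-5.5, 0.6, 19.8]
grip_width: 0.0004
grip_force: 10.3
```

```bash
python3 - <<'E'
from h import *
go([rack(-.055,0,.089),rack(0,.06,.107)],73.1)
E
```

```text
t 16.0 p [0.5007 0.2223 0.0891] ft [-5.5  0.6 19.8] w 0.0004
rot [-0.09 -0.19  0.  ]
[-0.0008, -0.0002, 0.0001]
[-0.0558, 0.0598, -0.0181]
```

Request:
arm_command(
  delta_rot=[
    [0,0,0],
    [0,0,0],
    [0,0,0],
    [0,0,0],
    [0,0,0],
    [0,0,0],
    [0,0,0],
    [0,0,0],
    [0,0,0],
    [0,0,0],
    [0,0,0],
  ],
  delta_pos=[
    [0,0,-0.035],
    [0,0,-0.066],
    [-0.025,0.02,-0.066],
    [-0.05,0.045,-0.066],
    [-0.056,0.06,-0.066],
    [-0.056,0.06,-0.066],
    [-0.056,0.06,-0.066],
    [-0.056,0.06,-0.045],
    [-0.056,0.06,-0.0215],
    [-0.056,0.06,-0.0215],
    [-0.056,0.06,-0.0215],
  ],
  gripper=[1,1,1,1,1,1,1,1,1,1,1],
)

```text
time: 16.92
position: [0.5706, 0.2622, 0.1088]
tool_rot: [0.147, 0.989, -0.001, -0.003]
ft_force: [0.0, -1.0, 0.2]
grip_width: 0.0006
grip_force: 0.0
```

```bash
python3 - <<'E'
from h import *
go([rack(0,.06,.107)],73.1)
E
```

```text
t 16.92 p [0.5706 0.2622 0.1088] ft [ 0.  -1.   0.2] w 0.0006
rot [-0.2  -0.31 -0.02]
[-0.0005, 0.0013, 0.0018]
```

Request:
arm_command(
  delta_rot=[
    [0,0,0],
    [0,0,0],
    [0,0,0],
    [0,0,0],
    [0,0,0],
    [0,0,0],
    [0,0,0],
    [0,0,0],
    [0,0,0],
    [0,0,0],
    [0,0,0],
    [0,0,0],
  ],
  delta_pos=[
    [0.0077,0,0.001],
    [0.0132,0,-0.0015],
    [0.0191,0,-0.003],
    [0.0253,0,-0.0035],
    [0.0315,0,-0.003],
    [0.0374,0,-0.001],
    [0.0428,0,0.002],
    [0.0475,0,0.006],
    [0.0513,0,0.011],
    [0.0535,0,0.015],
    [0.0545,0,0.0195],
    [0.0545,0,0.0215],
  ],
  gripper=[1,1,1,1,1,1,1,1,1,1,1,1],
)

```text
time: 17.92
position: [0.5193, 0.2795, 0.0892]
tool_rot: [0.147, 0.989, -0.0, -0.002]
ft_force: [-6.2, -1.3, 21.5]
grip_width: 0.0006
grip_force: 10.6
```

```bash
python3 - <<'E'
from h import *
go([rack(-.055,.06,.089)],73.1)
E
```

```text
t 17.92 p [0.5193 0.2795 0.0892] ft [-6.2 -1.3 21.5] w 0.0006
rot [-0.08 -0.21 -0.  ]
[0.0004, -0.0003, 0.0002]
```

Request:
arm_command(
  delta_rot=[
    [0,0,0],
    [0,0,0],
    [0,0,0],
    [0,0,0],
    [0,0,0],
    [0,0,0],
    [0,0,0],
    [0,0,0],
    [0,0,0],
    [0,0,0],
    [0,0,0],
  ],
  delta_pos=[
    [0,0,-0.03],
    [0,0,-0.07],
    [0,0,-0.11],
    [0.03,0.03,-0.12],
    [0.06,0.06,-0.12],
    [0.09,0.09,-0.12],
    [0.12,0.12,-0.12],
    [0.15,0.15,-0.12],
    [0.15,0.15,-0.12],
    [0.15,0.15,-0.12],
    [0.15,0.15,-0.12],
  ],
  gripper=[1,1,1,1,1,1,1,1,1,1,1],
)

```text
time: 18.83
position: [0.4208, 0.4661, 0.2081]
tool_rot: [0.146, 0.989, -0.001, -0.0]
ft_force: [0.5, -0.2, -0.2]
grip_width: 0.0006
grip_force: 0.0
```

```bash
python3 - <<'E'
from h import *
from rig import viewer,status
import cv2
a=viewer.camera('side')['pixels'][140:400,220:430];b=viewer.camera('scene')['pixels'][190:310,240:400]
c=np.zeros((594,800,3),np.uint8);c[:,:480]=cv2.resize(a,(480,594),interpolation=cv2.INTER_CUBIC);c[:240,480:]=cv2.resize(b,(320,240),interpolation=cv2.INTER_CUBIC)
cv2.imwrite('pics/end.png',c);go([])
E
```

```text
t 18.93 p [0.422  0.465  0.2085] ft [ 0.3  0.1 -0.3] w 0.0002
```

View pics/end.png

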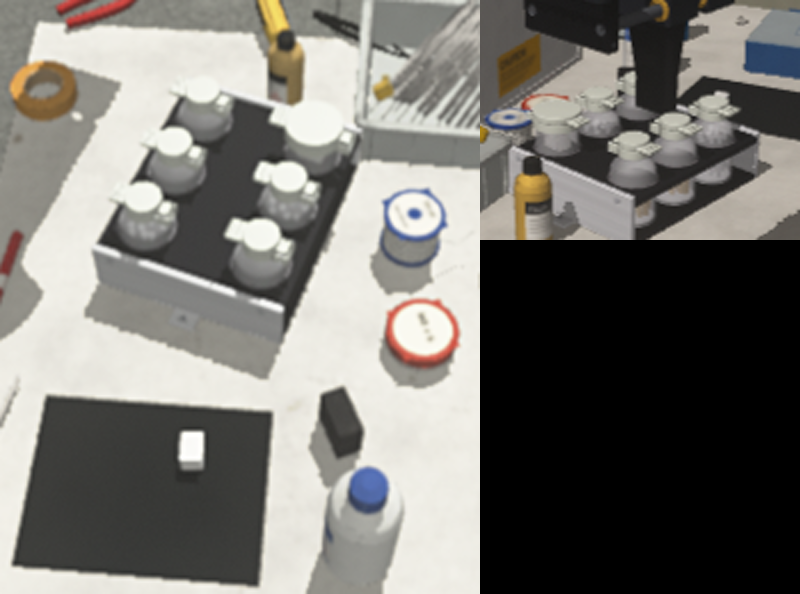

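All six caps look shut, the mat holds only the other heat sink at (192,450), and the bottles and fan are still standing where they were.

```bash
python3 -c "
from rig import robot
print(robot.hand_in())"
```

```text
the job is handed in; nothing more can be done
None
```

The heat sink is in the wide-mouth vial, all six caps look fully shut in the last camera views, and the bottles and fan still stand where they were; I handed the job in at about 19 s, but hand-in returned no verdict.

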